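# Snug down the wig stand's foot

## Task

The wig stand's black foot plate is loose, held up off its seats by soft rubber washers. Snug its four red wing nuts down in star order, each nut and then the one across from it, in rounds: first draw all four about half way, then go across again until the foot sits level and fully home and every nut is firmly snug. Keep the foot close to level throughout, do not overtighten, leave everything else on the chest alone and let go at the end.

Things in the scene. Friction and masses are not known exactly. Their poses are not given: they have to be found in the camera images.
- board: fixed wooden base board of the wig stand, 220 x 220 x 18 mm; origin under its centre, z up, x and y along its edges. Four studs stand on a 140 mm square; round each is a steel sleeve (hard seat of the foot, top about 30 mm above the board's underside) in a soft rubber washer that holds the loose foot about 3 mm above the sleeves
- foot: black plastic foot plate of the wig stand, loose on the studs, 190 x 190 x 8 mm with a 34 mm thick socket post at its centre, 58 mm high over the plate's underside; origin under its centre, z up. It is fully home when its underside lies flat on the four sleeves. Pulling one corner home by itself tips it by about a degree
- nut_a: red plastic wing nut on the stud at (+70, +70) mm in the board's x, y, across from nut_c. Origin on its axis, under its round collar (27 mm across, 5 mm thick), z up; above is an 18 mm thick hub with two upright wings in line, together a flat bar 64 mm long (nut's x), 10 mm thick (y), from 13 to 35 mm above the origin. The four nuts are alike, each turned its own way
- nut_b: red plastic wing nut on the stud at (+70, -70) mm in the board's x, y, across from nut_d. Like nut_a. Thread of all four: turned clockwise seen from above a nut goes down 12 mm a turn (1.9 mm a radian) and stays where it is left, but bearing down on it with over 20 N spins it down. It starts 0.1 to 0.8 mm above the foot's top
- nut_c: red plastic wing nut on the stud at (-70, -70) mm in the board's x, y, across from nut_a. Like nut_a. Torque to turn any of them: 0.04 N m when free, up to 0.14 while it pulls the foot down on the rubber, stiffening within a few degrees once its corner is home; snug is 0.2 to 0.25, beyond 0.4 the foot is strained. A finger at rest against a wing's end (31 mm out) then feels 0 to 3 N, and 4.5 to 6 N when snug
- nut_d: red plastic wing nut on the stud at (-70, +70) mm in the board's x, y, across from nut_b. Like nut_a
- wig_head: black plastic wig stand head, 283 mm tall, 156 mm across; a bystander; origin under its centre, z up
- afro_comb: orange wide-tooth afro comb lying flat, 190 mm long, 84 mm wide, 9 mm thick; a bystander; x along the teeth
- clipper_guard: steel hair clipper guard, 45 x 46 x 22 mm; a bystander; origin under its centre
- cream_jar: closed white plastic jar of hair cream with green lid, 80 mm across, 70 mm tall; a bystander; origin under its centre
- spray_bottle: blue spray bottle with a white lever-trigger head, 68 mm across, 190 mm tall; a bystander; origin under its centre
- clipper: black hair clipper lying down, 150 mm long, 46 mm wide, 38 mm high; a bystander; x along its length
- pomade_tin: brass pomade tin, 68 mm across, 28 mm tall; a bystander; origin under its centre

How it is judged:
On the way:
1. First round: all four nuts have been drawn part way down (each 0.5 to 2.6 mm lower than the resting foot's top) while the foot is still clear of its seats (z of nut_a in the frame of board between 0.0384 and 0.0405 m and z of nut_b in the frame of board between 0.0384 and 0.0405 m and z of nut_c in the frame of board between 0.0384 and 0.0405 m and z of nut_d in the frame of board between 0.0384 and 0.0405 m and z of foot in the frame of board above 0.031 m), for 0.2 s.
At the end, for the whole second after the job is handed in: The foot is home on its four seats (its underside within 0.6 mm of the sleeves' height, within 0.005 rad of level with the board) and at rest, and every nut presses on it with more than 6 N (z of foot in the frame of board below 0.0306 m and angle between the z axis of foot and the z axis of board, either way round below 0.005 rad and contact force between each of nut_a, nut_b, nut_c, nut_d and foot above 6 N and linear speed of foot below 0.01 m/s); the robot touches nothing.
It fails at once if A nut presses on the foot with more than 40 N: overtightened (contact force between any of nut_a, nut_b, nut_c, nut_d and foot above 40 N).
It fails at once if The foot is pulled more than 0.014 rad (about 0.8 degrees) out of level with the board (angle between the z axis of foot and the z axis of board, either way round above 0.014 rad).
It fails at once if Two neighbouring nuts are both run down more than 1.4 mm below both of the others: worked round instead of across ((z of each of nut_a, nut_b in the frame of nut_c below -0.0014 m and z of each of nut_a, nut_b in the frame of nut_d below -0.0014 m) or (z of each of nut_b, nut_c in the frame of nut_d below -0.0014 m and z of each of nut_b, nut_c in the frame of nut_a below -0.0014 m) or (z of each of nut_c, nut_d in the frame of nut_a below -0.0014 m and z of each of nut_c, nut_d in the frame of nut_b below -0.0014 m) or (z of each of nut_d, nut_a in the frame of nut_b below -0.0014 m and z of each of nut_d, nut_a in the frame of nut_c below -0.0014 m)).
It fails at once if A bystander is shifted by more than 30 mm (distance of any of wig_head, afro_comb, clipper_guard, cream_jar, spray_bottle, clipper, pomade_tin from where it was at the start of the episode above 0.03 m).
It also fails if it takes over 72 s, if anything falls off the work surface, if the arm or the gripper's body presses on something with over 40 N, if the wrist force passes 120 N, or if a joint passes its speed limit or range.

## Robot

A 6-joint arm with a two-finger parallel gripper is mounted at the origin on the work surface. World frame = base frame: x ahead of the robot, y to its left, z up, the work surface at z = 0. Lengths are in m, angles in rad, forces in N, time in s.
With the tool pointing down it reaches from about 0.375 to 0.9 m from the base axis. Payload 3.1 kg.
Tool frame: the origin (TCP) lies between the finger pads; the fingertips stand 8 mm ahead of it and the grasp point (between the pads) lies 11 mm behind it; z points along the fingers, y is the line along which they close (so a half turn about z gives the same grasp; the last joint's range is limited). The gripper opens to 87 mm and grips with 3 to 60 N. Pads are 19 mm wide; open, the fingers measure 117 mm over their backs; the gripper's body (75 mm by 190 mm) begins 51 mm behind the grasp point.
Start: joints at [1.044, 0.527, 1.433, -0, 1.181, -0.178], TCP at [0.213, 0.588, 0.231] pointing down, gripper open.
Joint ranges: [-3.08, 3.08], [-0.75, 2.2], [0.22, 2.44], [-1.43, 4.57], [0, 2.65], [-2.85, 2.85]. Speed limits (rad/s): [2.79, 2.79, 3.14, 3.14, 3.14, 3.14].

## Interface

Orientations are given as a unit quaternion [x, y, z, w].
In Python, from rig import robot, vision, job gives the robot as it stands.
- The arm moves only by the shell command python3 -m handwheel 'ROWS' [OPENING] [FORCE]. ROWS is JSON, a list of rows, each a list of 4 numbers: the shift along the tool's x, y, z as a fraction of full scale, then the turn about the tool's z as a fraction of full scale. A call has 1 to 20 rows; each row is the pose to reach, as a shift and turn from the pose commanded when the call began, along the tool's axes at that moment, turning the shorter way round; what a row does not reach only later rows make up. Full scale, the value 1, is 300 mm for a shift and 2 pi rad for a turn. A row lasts 1/12 s, in which the tool goes at most 41.7 mm and 7.16 degrees, less where a joint would pass 70% of its speed; a pose out of reach is approached as far as the arm can. A call with a number of a shift or a turn outside -1 to 1 is refused whole. A call with a gripper value outside its range is refused whole. OPENING is the opening in per cent of the stroke, from 0 (shut) to 100 (fully open), set as the call begins (- or left out, the last holds). The fingers move at their own pace and stop on an object; FORCE is the grip in N (left out, the last holds). Time passes only in rows, so rows that repeat a pose let the fingers close. It gives the time, the measured TCP pose, the force, the opening and the grip force at its end, in the units of the state.
- robot.get_obs(): the state, without advancing time (a new reading comes with each control period).
- vision.camera(name): name is "scene" or "top"; returns a dict with "frame" (480x640x3 uint8, red, green, blue), "K" (3x3 intrinsics, pixels), "cam_to_world" (4x4, takes a point from camera to world coordinates). Camera axes: x right, y down, z forward; pixel columns grow to the right and rows downward; lengths in m; the calibration is good to about 2 mm. A picture is of the moment at which its call begins. There is no depth.
- job.hand_in(): hands the job in; it is judged then, once.
Trained networks look in the newest picture that a camera, given by its name, has taken for a name from the list of things; names that differ only in an ending like _2 or _b are one class to them, and where a whole thing is asked for, a point or a joint stands for the part that bears it (a point fixed in the world has none). Each returns a list of dicts, best first, with "conf" (0 to 1); they miss things now and then, are a little off and sometimes report something else, mostly with a low value. They report only what shows in the picture. A call takes as long as a camera call.
- vision.look_for(camera, label): "point" ([row, column] in pixels, amid what is visible of it).
- vision.outline_of(camera, label): "mask" (480x640 bool, what is visible of it) and "point" ([row, column] in pixels, amid what is visible of it).
The state is a dict: "time": time; "q": joint angles; "joint_velocities": joint speeds; "joint_torque": joint torques, N m; "position": TCP position; "tool_rot": TCP orientation; "ft_force": force on the tool from outside, world axes, zero at the start; "moment": the same for the moment, N m; "grip_width": finger opening in m; "grip_force": force on a finger pad.
Only numpy, scipy, OpenCV 4.12 (cv2) and the standard library are available. Lean on these libraries where they do the work, as an engineer would, in place of code of your own. Each camera call takes 0.05 s, during which the arm holds its last target. There are 200 camera calls.

## Working session

There is one attempt and no reset: what is moved stays moved. The work goes in short steps, Python scripts to look and compute and a shell command to move; the robot and the scene stay as the last step left them, time stands still between calls to the robot, and variables do not carry over. Pictures are saved under pics/ and viewed, at most 10 in all, crops included, and the job is handed in when it is done.

```bash
ls; mkdir -p pics; python3 - <<'E'
from rig import robot, vision, job
import cv2, numpy as np
for c in ["top","scene"]:
    r=vision.camera(c); cv2.imwrite(f"pics/{c}0.png",r["frame"][:,:,::-1]); print(c,r["K"].tolist(),np.round(r["cam_to_world"],4).tolist())
    for l in ["nut_a","board","foot"]:
        print(l,[(np.round(d["point"]).tolist(),round(d["conf"],2)) for d in vision.look_for(c,l)])
print(robot.get_obs())
E
```

```text
pics
top [[464.8245051283299, 0.0, 311.9299138305816], [0.0, 464.8245051283299, 240.81964362499068], [0.0, 0.0, 1.0]] [[0.0226, -0.9855, 0.1682, 0.3025], [-0.9997, -0.0207, 0.013, 0.0138], [-0.0093, -0.1684, -0.9857, 1.4028], [0.0, 0.0, 0.0, 1.0]]
nut_a [([272.0, 337.0], 0.67), ([250.0, 384.0], 0.61), ([228.0, 318.0], 0.45)]
board [([260.0, 340.0], 0.63)]
foot [([240.0, 352.0], 0.67)]
scene [[606.5703851704947, 0.0, 314.89985492729113], [0.0, 606.5703851704947, 241.78274909659763], [0.0, 0.0, 1.0]] [[0.853, 0.3408, -0.3952, 1.1797], [0.5217, -0.5751, 0.6301, -0.9888], [-0.0126, -0.7437, -0.6684, 1.1636], [0.0, 0.0, 0.0, 1.0]]
nut_a [([250.0, 270.0], 0.78), ([296.0, 313.0], 0.68), ([290.0, 258.0], 0.66), ([257.0, 318.0], 0.6)]
board [([309.0, 293.0], 0.58)]
foot [([280.0, 290.0], 0.95)]
{'time': 0.4, 'q': array([ 1.04445305e+00,  5.27668633e-01,  1.43284135e+00,  2.67850995e-05,
        1.18139177e+00, -1.78518024e-01]), 'joint_velocities': array([-0.00026295, -0.00300623, -0.00250271, -0.00058601,  0.0012321 ,
       -0.00072898]), 'joint_torque': array([ 2.00332465e-05, -4.39501905e+01, -1.76657367e+01,  6.33044075e-02,
        5.29828691e-02, -7.77050855e-05]), 'position': array([0.21295712, 0.58749096, 0.2303996 ]), 'tool_rot': array([ 1.73042276e-01,  9.84914385e-01, -1.40774126e-04, -6.49751606e-05]), 'ft_force': array([-0.27583236,  0.23228597, -0.02767781]), 'moment': array([-0.04596597,  0.03390372, -0.04152498]), 'grip_force': 0.0, 'grip_width': 0.08690587323892787}
```

```bash
python3 -m handwheel --help 2>&1 | head -20
```

```text
invalid input: not JSON, or not a number
```

View pics/top0.png

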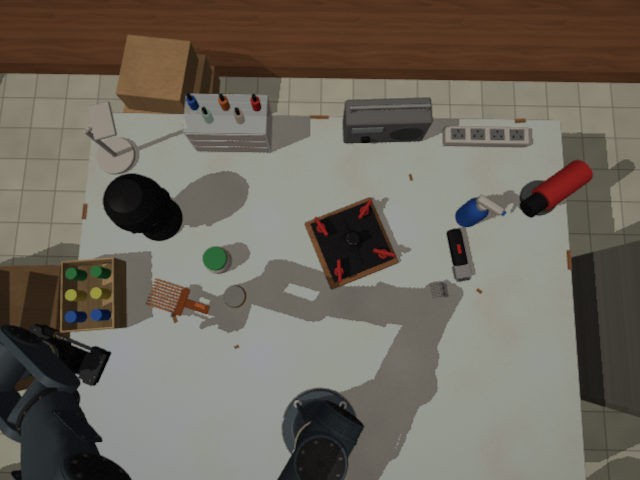

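View pics/scene0.png

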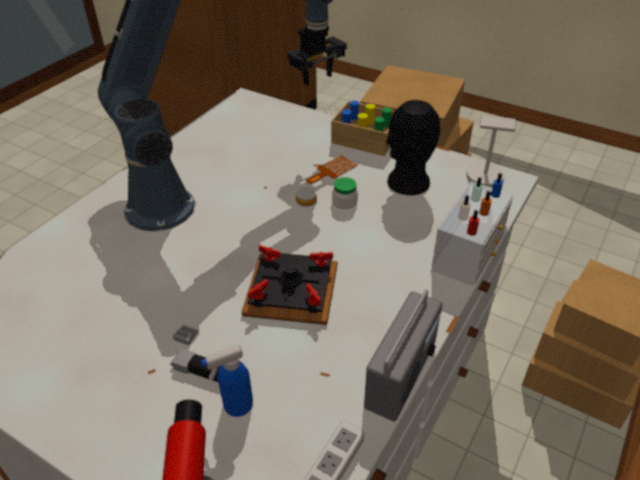

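The board's centre in top is around (242, 352), with its nuts at about (272,337), (250,384), (228,318) and (211,365). The bystanders are clear of it. Next I'll fit the geometry and look closer at the nuts.

```bash
cat > h.py <<'E'
import numpy as np, cv2
from scipy.optimize import minimize
from rig import robot, vision, job
def cams():
    out=[]
    for c in ["top","scene"]:
        r=vision.camera(c); f=r["frame"]; h=cv2.cvtColor(f,cv2.COLOR_RGB2HSV)
        m=((h[...,0]<6)|(h[...,0]>174))&(h[...,1]>150)&(h[...,2]>70)
        out.append((r["K"],np.linalg.inv(r["cam_to_world"]),m,f))
    return out
def proj(cam,P):
    p=P@cam[1][:3,:3].T+cam[1][:3,3]; p=p@cam[0].T; return p[:,:2]/p[:,2:]
a=np.linspace(0,2*np.pi,16,endpoint=False)
def cyl(r,z0,z1): return np.vstack([np.c_[r*np.cos(a),r*np.sin(a),0*a+z] for z in (z0,z1)])
BAR=np.array([[x,y,z] for x in(-.032,.032) for y in(-.005,.005) for z in(.013,.035)])
PARTS=[BAR,cyl(.0135,0,.005),cyl(.009,.005,.02)]
S=4
def nutcost(p,z,cs):
    c,s=np.cos(p[2]),np.sin(p[2]); R=np.array([[c,-s,0],[s,c,0],[0,0,1]]); t=[p[0],p[1],z]; tot=0
    for cam in cs:
        uv=proj(cam,np.array([t])+[0,0,.02])[0].astype(int); x0,y0=uv-30
        im=np.zeros((60*S,60*S),np.uint8)
        for P in PARTS:
            q=((proj(cam,P@R.T+t)-[x0,y0]+.5)*S*16).astype(np.int32)
            cv2.fillConvexPoly(im,cv2.convexHull(q),255,shift=4)
        im=cv2.resize(im,(60,60),interpolation=cv2.INTER_AREA)/255.
        m=cam[2][y0:y0+60,x0:x0+60].astype(float)
        tot+=np.abs(im-m).sum()/max(im.sum(),1)
    return tot
def fitnut(x,y,z,cs,yaws=np.arange(0,np.pi,np.pi/12)):
    best=None
    for y0 in yaws:
        r=minimize(nutcost,[x,y,y0],args=(z,cs),method="Nelder-Mead",options=dict(initial_simplex=np.array([[x,y,y0],[x+.004,y,y0],[x,y+.004,y0],[x,y,y0+.15]]),xatol=1e-4,fatol=1e-4))
        if best is None or r.fun<best.fun: best=r
    return best
def ray(cam,rc,z):
    C=np.linalg.inv(cam[1]); d=C[:3,:3]@np.linalg.inv(cam[0])@[rc[1],rc[0],1]; return C[:3,3]+d*(z-C[2,3])/d[2]
E
python3 - <<'E'
from h import *
cs=cams()
P=[]
for rc in [(272,337),(250,384),(228,318),(211,365)]:
    g=ray(cs[0],rc,.062); r=fitnut(g[0],g[1],.0415,cs); P.append(r.x); print(np.round(g,3),np.round(r.x,4),np.degrees(r.x[2])%180,round(r.fun,2))
P=np.array(P); print("centre",P[:,:2].mean(0)); 
from scipy.spatial.distance import pdist,squareform
print(np.round(squareform(pdist(P[:,:2])),4))
f=cs[0][3][190:290,300:405]; g=cs[1][3][235:325,235:345]
cv2.imwrite("pics/crop.png",np.hstack([cv2.resize(f,(400,400),interpolation=cv2.INTER_CUBIC),cv2.resize(g,(400,400),interpolation=cv2.INTER_CUBIC)])[:,:,::-1])
E
```

```text
[ 0.441 -0.043  0.062] [ 0.447 -0.048  3.217] 4.318712550163923 0.46
[ 0.509 -0.179  0.062] [ 0.5003 -0.1765  1.3918] 79.7423506039853 0.46
[0.57  0.014 0.062] [0.5745 0.0069 0.6036] 34.58121030282864 0.54
[ 0.624 -0.123  0.062] [ 0.6291 -0.1212 -0.5518] 148.38499202281304 0.4
centre [ 0.53769912 -0.08469075]
[[0.     0.1391 0.1388 0.1962]
 [0.1391 0.     0.1979 0.1402]
 [0.1388 0.1979 0.     0.1392]
 [0.1962 0.1402 0.1392 0.    ]]
```

View pics/crop.png

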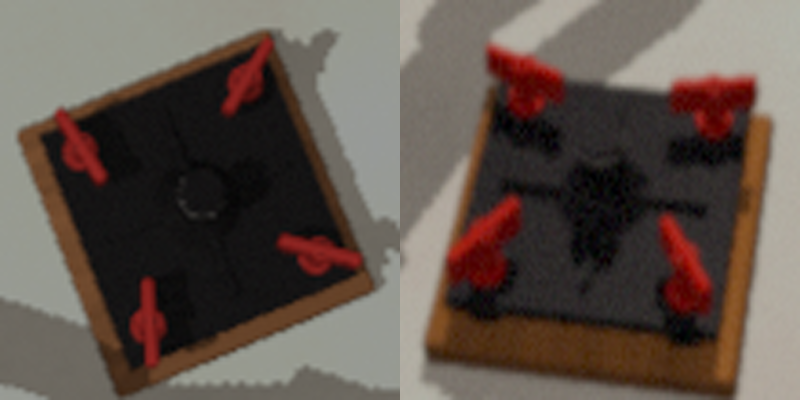

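```bash
cat >> h.py <<'E'
from scipy.spatial.transform import Rotation as Ro
def square(P):  # P order 1,2,4,3 round; returns centre,yaw
    c=P[:,:2].mean(0); d=P[:,:2]-c; k=np.arctan2(d[:,1],d[:,0]); k0=np.angle(np.mean(np.exp(4j*k)))/4
    return c,k0
def plan(xyz,baryaw,start=None,span=65):
    """from present pose: fractions to xyz with tool x along the bar; picks the half turn with q6 room"""
    o=robot.get_obs(); R=Ro.from_quat(o["tool_rot"]); x=R.as_matrix()[:,0]; cur=np.arctan2(x[1],x[0])
    d=(np.array(xyz)-o["position"])
    s=R.inv().apply(d)/.3
    q1=np.arctan2(xyz[1],xyz[0])
    for k in (0,1):
        t=-(baryaw+k*np.pi-cur); t=(t+np.pi)%(2*np.pi)-np.pi   # about tool z (down)
        q6=o["q"][5]+t+(q1-o["q"][0])
        print("shift",np.round(s,4),"turn",round(t/2/np.pi,4),"q6 at end %.2f after span %.2f"%(q6,q6+np.radians(span)),"dist %.3f"%np.linalg.norm(d))
E
python3 - <<'E'
from h import *
import json
P=np.array([[.447,-.048],[.5003,-.1765],[.6291,-.1212],[.5745,.0069]]);Y=[3.217,1.3918,-.5518,.6036]
c,k=square(P); cs=cams(); N=[]
d=P-c; ang=np.arctan2(d[:,1],d[:,0]); ang=k+np.round((ang-k)/(np.pi/2))*np.pi/2
for i in range(4):
    p=c+.099*np.array([np.cos(ang[i]),np.sin(ang[i])])
    f=lambda y:nutcost([p[0],p[1],y],.0414,cs)
    ys=Y[i]+np.radians(np.arange(-15,15.1,1)); v=[f(y) for y in ys]; y=ys[int(np.argmin(v))]
    N.append([p[0],p[1],y]); print(i+1,np.round(N[-1],4),np.degrees(y),min(v))
json.dump(N,open("n.json","w"))
plan([N[0][0],N[0][1],.12],N[0][2])
print(Ro.from_quat(robot.get_obs()["tool_rot"]).as_matrix().round(3))
E
```

```text
1 [ 0.4459 -0.0477  3.1995] 183.32052269358584 0.4806047242306617
2 [ 0.5007 -0.1765  1.3918] 79.74426592630797 0.4780341828666249
3 [ 0.6295 -0.1217 -0.5693] -32.61581113531882 0.41060545994957665
4 [0.5748 0.0071 0.6036] 34.58373251409649 0.5551235817388466
shift [-1.4516 -1.7261  0.3685] turn -0.0646 q6 at end -1.74 after span -0.60 dist 0.686
shift [-1.4516 -1.7261  0.3685] turn 0.4354 q6 at end 1.41 after span 2.54 dist 0.686
[[-0.94   0.341  0.   ]
 [ 0.341  0.94   0.   ]
 [ 0.     0.    -1.   ]]
```

```bash
python3 -m handwheel '[[-0.08,-0.095,0,-0.008],[-0.16,-0.19,0,-0.02],[-0.24,-0.29,0,-0.03],[-0.32,-0.38,0,-0.04],[-0.4,-0.475,0,-0.05],[-0.48,-0.57,0,-0.06],[-0.56,-0.665,0,-0.065],[-0.64,-0.76,0.05,-0.065],[-0.726,-0.863,0.1,-0.065]]' 40 15; python3 -c "
from h import *;plan([.4459,-.0477,.12],3.1995)"
```

```text
time: 1.35
position: [0.3303, 0.2702, 0.2017]
tool_rot: [-0.031, 1.0, 0.001, 0.002]
ft_force: [0.6, -1.1, -0.1]
grip_width: 0.0378
grip_force: 0.0
shift [-0.3181 -1.0817  0.2721] turn 0.0006 q6 at end -1.74 after span -0.60 dist 0.348
shift [-0.3181 -1.0817  0.2721] turn -0.4994 q6 at end -4.88 after span -3.74 dist 0.348
```

```bash
python3 -m handwheel '[[-0.035,-0.12,0.03,0],[-0.07,-0.24,0.06,0],[-0.105,-0.36,0.09,0],[-0.14,-0.48,0.12,0],[-0.175,-0.6,0.15,0],[-0.21,-0.72,0.18,0],[-0.245,-0.84,0.21,0],[-0.28,-0.96,0.25,0],[-0.31,-1.0,0.25,0],[-0.31,-1.0,0.25,0]]' ; python3 -c "
from h import *;plan([.4459,-.0477,.063],3.1995)"
```

```text
time: 2.18
position: [0.4435, -0.0261, 0.126]
tool_rot: [-0.028, 1.0, -0.001, 0.002]
ft_force: [0.6, -0.0, 0.0]
grip_width: 0.035
grip_force: 0.0
shift [-0.0032 -0.0721  0.21  ] turn -0.0003 q6 at end -1.74 after span -0.60 dist 0.067
shift [-0.0032 -0.0721  0.21  ] turn 0.4997 q6 at end 1.41 after span 2.54 dist 0.067
```

```bash
python3 -m handwheel '[[-0.003,-0.073,0.03,0],[-0.003,-0.073,0.1,0],[-0.003,-0.073,0.17,0],[-0.003,-0.073,0.212,0],[-0.003,-0.073,0.212,0],[-0.003,-0.073,0.212,0]]' ;python3 - <<'E'
from h import *
o=robot.get_obs();print(o["position"],o["moment"],o["ft_force"])
cs=cams();im=np.hstack([cv2.resize(cs[0][3][200:290,290:400],(400,330)),cv2.resize(cs[1][3][200:325,225:345],(400,400))[:330]]);cv2.imwrite("pics/g1.png",im[:,:,::-1])
E
```

```text
time: 2.68
position: [0.4415, -0.0431, 0.0625]
tool_rot: [-0.031, 1.0, 0.0, -0.001]
ft_force: [1.1, -0.2, -0.1]
grip_width: 0.035
grip_force: 0.0
[ 0.44153478 -0.04305115  0.06250615] [0.00110853 0.00034504 0.01479698] [ 1.05135702 -0.1791268  -0.12983865]
```

View pics/g1.png

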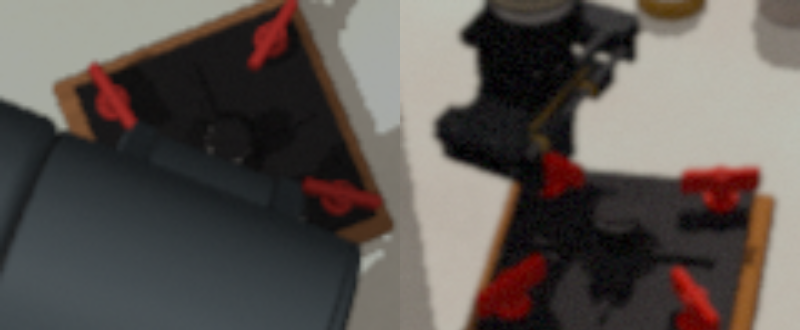

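```bash
python3 -m handwheel '[[-0.0137,-0.0163,0,0],[-0.0137,-0.0163,0,0],[-0.0137,-0.0163,0,0]]' ;python3 -c "
from h import *;plan([.4459,-.0477,.063],3.1995)"; python3 -m handwheel '[[0,0,0,0],[0,0,0,0],[0,0,0,0],[0,0,0,0],[0,0,0,0],[0,0,0,0]]' 0 12;python3 -c "
from h import *;print(robot.get_obs())"
```

```text
time: 3.03
position: [0.4478, -0.0496, 0.0632]
tool_rot: [-0.03, 1.0, -0.0, 0.001]
ft_force: [0.1, 0.3, 0.0]
grip_width: 0.0345
grip_force: 0.0
shift [0.0061 0.0068 0.0006] turn 0.0004 q6 at end -1.74 after span -0.60 dist 0.003
shift [0.0061 0.0068 0.0006] turn -0.4996 q6 at end -4.88 after span -3.74 dist 0.003
time: 3.53
position: [0.446, -0.0473, 0.063]
tool_rot: [-0.029, 1.0, 0.001, -0.0]
ft_force: [0.4, 9.1, 9.6]
grip_width: 0.0098
grip_force: 29.9
{'time': 3.5333, 'q': array([-0.35744131,  0.60920902,  2.00515652,  0.00460714,  0.52919031,
       -1.99033506]), 'joint_velocities': array([ 0.0012467 , -0.00142145,  0.00066558, -0.00638909, -0.00399439,
        0.00152124]), 'joint_torque': array([ -4.11034137, -31.00293517,  -6.18994206,  -1.34646367,
        -0.68181468,  -0.09320092]), 'position': array([ 0.44598098, -0.04733935,  0.06304124]), 'tool_rot': array([-2.90549688e-02,  9.99576659e-01,  1.44627396e-03, -4.68680284e-04]), 'ft_force': array([0.44178203, 9.10576109, 9.5815935 ]), 'moment': array([ 1.53878288, -0.11090772, -0.09916151]), 'grip_force': 29.915855638682842, 'grip_width': 0.009799738143732344}
```

```bash
python3 -m handwheel '[[0,0.007,-0.003,0],[0,0.007,-0.003,0],[0,0.007,-0.003,0]]' - 12 ;python3 -c "
from h import *;o=robot.get_obs();print(o['moment'],o['position'],o['ft_force'])"
```

```text
time: 3.78
position: [0.4461, -0.0469, 0.0637]
tool_rot: [-0.03, 1.0, 0.0, -0.0]
ft_force: [-1.3, -0.2, 7.1]
grip_width: 0.0099
grip_force: 22.4
[0.03655328 0.33502913 0.09730394] [ 0.44606619 -0.04693494  0.06369102] [-1.28288417 -0.15577168  7.06814601]
```

```bash
python3 -m handwheel '[[0,0,0.0005,0.018],[0,0,0.0012,0.036],[0,0,0.002,0.054],[0,0,0.0027,0.072],[0,0,0.0034,0.09],[0,0,0.004,0.108],[0,0,0.0047,0.126],[0,0,0.0055,0.144],[0,0,0.006,0.158],[0,0,0.006,0.158],[0,0,0.006,0.158]]' ;python3 -c "
from h import *;o=robot.get_obs();print(o['moment'],o['position'],o['ft_force'],o['q'][5])"
```

```text
time: 4.7
position: [0.4458, -0.0476, 0.0621]
tool_rot: [0.449, 0.894, -0.001, -0.0]
ft_force: [-3.3, -4.4, 10.0]
grip_width: 0.0101
grip_force: 12.2
[-0.73214014  0.69261966  0.05240342] [ 0.44575494 -0.04763934  0.06206277] [-3.25502545 -4.42099013  9.97290708] -0.9934900688462638
```

```bash
python3 -m handwheel '[[0,0,0,0],[0,0,0,0],[0,0,0,0]]' 40 12;python3 -c "
from h import *;o=robot.get_obs();print(o['moment'],o['ft_force'],o['grip_width']);plan([.6295,-.1217,.063],-.5693)"
```

```text
time: 4.95
position: [0.4472, -0.0473, 0.0616]
tool_rot: [0.45, 0.893, 0.0, 0.001]
ft_force: [-0.6, -0.6, -0.8]
grip_width: 0.0229
grip_force: 0.0
[-0.06718101 -0.03830277 -0.04060042] [-0.62608061 -0.64353856 -0.76186223] 0.022869470539725222
shift [-0.5611  0.3404 -0.0038] turn 0.4421 q6 at end 1.95 after span 3.08 dist 0.197
shift [-0.5611  0.3404 -0.0038] turn -0.0579 q6 at end -1.19 after span -0.06 dist 0.197
```

```bash
python3 -m handwheel '[[0,0,-0.1,0],[0,0,-0.19,0],[-0.05,0.03,-0.19,-0.01],[-0.15,0.09,-0.19,-0.025],[-0.25,0.15,-0.19,-0.04],[-0.35,0.21,-0.19,-0.058],[-0.45,0.27,-0.19,-0.058],[-0.53,0.32,-0.19,-0.058],[-0.561,0.34,-0.19,-0.058],[-0.561,0.34,-0.16,-0.058],[-0.561,0.34,-0.08,-0.058],[-0.561,0.34,-0.03,-0.058],[-0.561,0.34,-0.004,-0.058],[-0.561,0.34,-0.004,-0.058],[-0.561,0.34,-0.004,-0.058],[-0.561,0.34,-0.004,-0.058]]';python3 -c "
from h import *;o=robot.get_obs();print(o['moment'],o['ft_force'],o['grip_width']);plan([.6295,-.1217,.063],-.5693)"
```

```text
time: 6.28
position: [0.6289, -0.1214, 0.0633]
tool_rot: [0.28, 0.96, -0.0, 0.0]
ft_force: [-0.0, -0.2, -0.1]
grip_width: 0.0344
grip_force: 0.0
[-0.05357315 -0.01104496  0.06186246] [-0.02544476 -0.16783139 -0.07124218] 0.03444043611957851
shift [-0.0022  0.      0.001 ] turn -0.4997 q6 at end -4.33 after span -3.20 dist 0.001
shift [-0.0022  0.      0.001 ] turn 0.0003 q6 at end -1.19 after span -0.06 dist 0.001
```

Well placed. Grip it.

```bash
python3 -m handwheel '[[0,0,0,0],[0,0,0,0],[0,0,0,0],[0,0,0,0],[0,0,0,0]]' 0 12;python3 -c "
from h import *;o=robot.get_obs();print(o['moment'],o['position'],o['grip_width'],Ro.from_quat(o['tool_rot']).inv().apply(o['ft_force']))"
```

```text
time: 6.7
position: [0.6296, -0.1214, 0.0638]
tool_rot: [0.28, 0.96, 0.0, 0.001]
ft_force: [0.8, 1.8, 6.5]
grip_width: 0.0099
grip_force: 15.5
[ 0.41485142 -0.03022937  0.13392408] [ 0.62957563 -0.12141336  0.06379429] 0.009868421711483439 [ 0.29620355  1.88671084 -6.54192983]
```

```bash
python3 -m handwheel '[[0,0,0.0005,0.018],[0,0,0.0012,0.036],[0,0,0.002,0.054],[0,0,0.0027,0.072],[0,0,0.0034,0.09],[0,0,0.004,0.108],[0,0,0.0047,0.126],[0,0,0.0055,0.144],[0,0,0.006,0.158],[0,0,0.006,0.158],[0,0,0.006,0.158]]' ;python3 -c "
from h import *;o=robot.get_obs();print(o['moment'],o['position'],o['ft_force'],o['q'][5])"; python3 -m handwheel '[[0,0,0,0],[0,0,0,0],[0,0,0,0]]' 40 12;python3 -c "
from h import *;o=robot.get_obs();print(o['moment'],o['ft_force'],o['grip_width']);plan([.5007,-.1765,.063],1.3918)"
```

```text
time: 7.62
position: [0.6289, -0.1218, 0.0622]
tool_rot: [0.703, 0.711, -0.0, 0.0]
ft_force: [-1.5, -0.4, 6.9]
grip_width: 0.0101
grip_force: 12.0
[-0.104083    0.35250057  0.05912867] [ 0.62886015 -0.12179246  0.06218309] [-1.50255925 -0.42209098  6.90955867] -0.3752136936138867
time: 7.87
position: [0.6297, -0.1217, 0.0614]
tool_rot: [0.703, 0.711, 0.001, 0.001]
ft_force: [0.6, -0.5, 0.8]
grip_width: 0.0228
grip_force: 0.0
[-0.07216949  0.01522271 -0.06146068] [ 0.62306519 -0.46330902  0.84690965] 0.02282055489248727
shift [-0.1782 -0.4319 -0.006 ] turn 0.0301 q6 at end -0.16 after span 0.97 dist 0.140
shift [-0.1782 -0.4319 -0.006 ] turn -0.4699 q6 at end -3.30 after span -2.17 dist 0.140
```

```bash
python3 -m handwheel '[[0,0,-0.09,0],[0,0,-0.16,0],[-0.035,-0.08,-0.16,0.01],[-0.07,-0.18,-0.16,0.02],[-0.11,-0.28,-0.16,0.03],[-0.15,-0.37,-0.16,0.03],[-0.178,-0.432,-0.15,0.03],[-0.178,-0.432,-0.13,0.03],[-0.178,-0.432,-0.06,0.03],[-0.178,-0.432,-0.006,0.03],[-0.178,-0.432,-0.006,0.03],[-0.178,-0.432,-0.006,0.03],[-0.178,-0.432,-0.006,0.03]]';python3 -c "
from h import *;o=robot.get_obs();print(o['moment'],o['ft_force'],o['grip_width']);plan([.5007,-.1765,.063],1.3918)"
```

```text
time: 8.95
position: [0.5005, -0.1761, 0.0628]
tool_rot: [0.767, 0.642, 0.0, 0.0]
ft_force: [-0.2, 0.2, -0.4]
grip_width: 0.0348
grip_force: 0.0
[-0.09440207  0.0588272  -0.02744077] [-0.17870931  0.22448082 -0.37425624] 0.034808692765266186
shift [-0.0013  0.0011 -0.0006] turn 0.0002 q6 at end -0.16 after span 0.97 dist 0.001
shift [-0.0013  0.0011 -0.0006] turn -0.4998 q6 at end -3.30 after span -2.17 dist 0.001
```

```bash
python3 -m handwheel '[[0,0,0,0],[0,0,0,0],[0,0,0,0],[0,0,0,0],[0,0,0,0]]' 0 12;python3 -c "
from h import *;o=robot.get_obs();print(o['moment'],o['position'],o['grip_width'],Ro.from_quat(o['tool_rot']).inv().apply(o['ft_force']))"
```

```text
time: 9.37
position: [0.5, -0.1762, 0.0637]
tool_rot: [0.767, 0.641, 0.0, 0.0]
ft_force: [-1.5, 0.2, 7.3]
grip_width: 0.0105
grip_force: 14.3
[-0.04817188  0.1240611  -0.11487843] [ 0.49995876 -0.17622103  0.06370331] 0.010524364609269051 [-0.0612133  -1.47467324 -7.25408072]
```

```bash
python3 -m handwheel '[[0,0,0.0005,0.018],[0,0,0.0012,0.036],[0,0,0.002,0.054],[0,0,0.0027,0.072],[0,0,0.0034,0.09],[0,0,0.004,0.108],[0,0,0.0047,0.126],[0,0,0.0055,0.144],[0,0,0.006,0.158],[0,0,0.006,0.158],[0,0,0.006,0.158]]' ;python3 -c "
from h import *;o=robot.get_obs();print(o['moment'],o['position'],o['ft_force'],o['q'][5])"; python3 -m handwheel '[[0,0,0,0],[0,0,0,0],[0,0,0,0]]' 40 12;python3 -c "
from h import *;o=robot.get_obs();print(o['moment'],o['ft_force'],o['grip_width']);plan([.5748,.0071,.063],.6036)"
```

```text
time: 10.28
position: [0.4996, -0.176, 0.0622]
tool_rot: [0.98, 0.199, 0.0, 0.0]
ft_force: [-2.3, 0.5, 9.3]
grip_width: 0.0101
grip_force: 12.1
[0.11828361 0.47517695 0.03305616] [ 0.49963883 -0.17598202  0.0622248 ] [-2.31401008  0.5441191   9.28127384] 0.6212167146472957
time: 10.53
position: [0.5007, -0.1769, 0.0616]
tool_rot: [0.98, 0.199, 0.001, 0.001]
ft_force: [-0.5, 0.1, -0.0]
grip_width: 0.0227
grip_force: 0.0
[-0.08618978  0.11733104 -0.01599555] [-0.48063473  0.1448435  -0.03553795] 0.022726080946337605
shift [ 0.4664 -0.4688 -0.0051] turn -0.0324 q6 at end 0.98 after span 2.11 dist 0.198
shift [ 0.4664 -0.4688 -0.0051] turn 0.4676 q6 at end 4.12 after span 5.26 dist 0.198
```

```bash
python3 -m handwheel '[[0,0,-0.1,0],[0,0,-0.19,0],[0.04,-0.04,-0.19,-0.01],[0.12,-0.12,-0.19,-0.02],[0.21,-0.21,-0.19,-0.03],[0.3,-0.3,-0.19,-0.032],[0.39,-0.39,-0.19,-0.032],[0.466,-0.468,-0.19,-0.032],[0.466,-0.468,-0.17,-0.032],[0.466,-0.468,-0.1,-0.032],[0.466,-0.468,-0.04,-0.032],[0.466,-0.468,-0.005,-0.032],[0.466,-0.468,-0.005,-0.032],[0.466,-0.468,-0.005,-0.032],[0.466,-0.468,-0.005,-0.032]]';python3 -c "
from h import *;o=robot.get_obs();print(o['moment'],o['ft_force'],o['grip_width']);plan([.5748,.0071,.063],.6036)"
```

```text
time: 11.78
position: [0.5743, 0.0071, 0.0629]
tool_rot: [0.955, 0.296, 0.0, 0.0]
ft_force: [-0.3, 0.5, 0.3]
grip_width: 0.0346
grip_force: 0.0
[-0.0735844   0.1048023  -0.05120149] [-0.3009495   0.52981254  0.30323877] 0.03463287216735042
shift [ 0.0015  0.001  -0.0004] turn -0.0005 q6 at end 0.98 after span 2.11 dist 0.001
shift [ 0.0015  0.001  -0.0004] turn 0.4995 q6 at end 4.12 after span 5.26 dist 0.001
```

```bash
python3 -m handwheel '[[0,0,0,0],[0,0,0,0],[0,0,0,0],[0,0,0,0],[0,0,0,0]]' 0 12;python3 -c "
from h import *;o=robot.get_obs();print(o['moment'],o['position'],o['grip_width'],Ro.from_quat(o['tool_rot']).inv().apply(o['ft_force']))"
```

```text
time: 12.2
position: [0.574, 0.0078, 0.0636]
tool_rot: [0.955, 0.296, 0.0, -0.0]
ft_force: [-2.6, -0.1, 11.0]
grip_width: 0.0097
grip_force: 21.9
[0.03590718 0.49551416 0.04916715] [0.57400727 0.00781579 0.06361243] 0.009694156821247947 [ -2.16933933  -1.39936474 -11.00750697]
```

```bash
python3 -m handwheel '[[0,0,0.0003,0.018],[0,0,0.001,0.036],[0,0,0.0017,0.054],[0,0,0.0024,0.072],[0,0,0.0031,0.09],[0,0,0.0038,0.108],[0,0,0.0045,0.126],[0,0,0.0052,0.144],[0,0,0.0058,0.158],[0,0,0.0058,0.158],[0,0,0.0058,0.158]]' ;python3 -c "
from h import *;o=robot.get_obs();print(o['moment'],o['position'],o['ft_force'],o['q'][5])"; python3 -m handwheel '[[0,0,0,0],[0,0,0,0],[0,0,0,0],[0,0,-0.2,0],[0,0,-0.4,0],[0,0,-0.5,0],[0,0,-0.5,0],[0,0,-0.5,0]]' 40 12;python3 - <<'E'
from h import *
import json
N=json.load(open("n.json"));cs=cams();N2=[]
for i,(x,y,w) in enumerate(N):
    ys=w-1+np.radians(np.arange(-25,25.1,1)); v=[nutcost([x,y,q],.0395,cs) for q in ys]; k=int(np.argmin(v)); print(i+1,np.round(np.degrees(ys[k]-w),1),round(v[k],2))
E
```

```text
time: 13.12
position: [0.5741, 0.0079, 0.0621]
tool_rot: [0.981, -0.195, 0.0, -0.0]
ft_force: [-1.0, 1.3, 6.8]
grip_width: 0.0098
grip_force: 12.0
[ 0.1493182   0.46421248 -0.04217754] [0.57410259 0.00786458 0.06211203] [-0.99556143  1.33325776  6.8112364 ] 1.781411088022571
time: 13.78
position: [0.5778, 0.007, 0.2167]
tool_rot: [0.981, -0.195, 0.006, -0.0]
ft_force: [0.6, -0.4, 0.4]
grip_width: 0.0345
grip_force: 0.0
1 -56.3 0.54
2 -56.3 0.44
3 -53.3 0.74
4 -63.3 1.36
```

```bash
python3 -c "
from h import *;o=robot.get_obs();print(o['joint_torque'][5]);plan([.446,-.0472,.0615],2.2068,span=80)"
```

```text
0.0003815371928794775
shift [-0.3265  0.3319  0.4993] turn -0.4136 q6 at end -0.74 after span 0.65 dist 0.205
shift [-0.3265  0.3319  0.4993] turn 0.0864 q6 at end 2.40 after span 3.80 dist 0.205
```

```bash
python3 -m handwheel '[[-0.04,0.04,0.05,-0.019],[-0.08,0.08,0.1,-0.038],[-0.12,0.12,0.15,-0.057],[-0.16,0.16,0.2,-0.076],[-0.2,0.2,0.24,-0.095],[-0.24,0.24,0.24,-0.114],[-0.28,0.28,0.24,-0.133],[-0.326,0.332,0.24,-0.152],[-0.326,0.332,0.24,-0.171],[-0.326,0.332,0.24,-0.19],[-0.326,0.332,0.24,-0.209],[-0.326,0.332,0.24,-0.228],[-0.326,0.332,0.24,-0.247],[-0.326,0.332,0.24,-0.266],[-0.326,0.332,0.24,-0.285],[-0.326,0.332,0.24,-0.304],[-0.326,0.332,0.24,-0.323],[-0.326,0.332,0.24,-0.342],[-0.326,0.332,0.24,-0.361],[-0.326,0.332,0.24,-0.38]]'; python3 -m handwheel '[[0,0,0,-0.017],[0,0,0,-0.0336],[0,0,0,-0.0336],[0,0,0,-0.0336]]'; python3 -c "
from h import *;o=robot.get_obs();print(o['joint_torque'][5]);plan([.446,-.0472,.0615],2.2068,span=80)"
```

```text
time: 15.55
position: [0.4437, -0.0465, 0.1368]
tool_rot: [0.54, 0.842, -0.001, -0.002]
ft_force: [-0.3, 0.2, 0.1]
grip_width: 0.0349
grip_force: 0.0
time: 15.88
position: [0.4442, -0.0467, 0.1374]
tool_rot: [0.452, 0.892, -0.0, -0.002]
ft_force: [0.1, 0.3, 0.6]
grip_width: 0.0351
grip_force: 0.0
-0.08387308102101088
shift [-0.0057  0.0043  0.2528] turn -0.0004 q6 at end -0.74 after span 0.65 dist 0.076
shift [-0.0057  0.0043  0.2528] turn 0.4996 q6 at end 2.40 after span 3.80 dist 0.076
```

```bash
python3 -m handwheel '[[-0.005,0.004,0.1,0],[-0.005,0.004,0.19,0],[-0.005,0.004,0.252,0],[-0.005,0.004,0.252,0],[-0.005,0.004,0.252,0],[-0.005,0.004,0.252,0]]'; python3 -c "
from h import *;o=robot.get_obs();print(o['joint_torque'][5],o['moment'][2]);plan([.446,-.0472,.0615],2.2068,span=80)"; python3 -m handwheel '[[0,0,0,0],[0,0,0,0],[0,0,0,0],[0,0,0,0],[0,0,0,0]]' 0 12;python3 -c "
from h import *;o=robot.get_obs();print(o['joint_torque'][5],o['moment'],o['position'],o['grip_width'],Ro.from_quat(o['tool_rot']).inv().apply(o['ft_force']))"
```

```text
time: 16.38
position: [0.4474, -0.0476, 0.0634]
tool_rot: [0.451, 0.893, 0.0, -0.0]
ft_force: [0.5, 0.1, -0.8]
grip_width: 0.035
grip_force: 0.0
0.006890758668305352 -0.02990633259666138
shift [ 0.0039 -0.0029  0.0062] turn -0.0001 q6 at end -0.74 after span 0.65 dist 0.002
shift [ 0.0039 -0.0029  0.0062] turn 0.4999 q6 at end 2.40 after span 3.80 dist 0.002
time: 16.8
position: [0.4465, -0.0482, 0.0637]
tool_rot: [0.449, 0.893, -0.001, -0.0]
ft_force: [-4.3, -9.8, 7.2]
grip_width: 0.0102
grip_force: 14.1
0.03505399217829108 [-1.70710044  0.61289606  0.00209151] [ 0.44647599 -0.04824811  0.06367194] 0.010190271295944162 [-5.29038475 -9.27695384 -7.17717203]
```

```bash
python3 -m handwheel '[[-0.003,-0.006,0.001,0],[-0.003,-0.006,0.001,0.015],[-0.003,-0.006,0.0015,0.03],[-0.003,-0.006,0.002,0.045],[-0.003,-0.006,0.0025,0.06],[-0.003,-0.006,0.003,0.07],[-0.003,-0.006,0.0035,0.08]]'; cat > t.py <<'E'
from h import *
def r():
    o=robot.get_obs(); R=Ro.from_quat(o['tool_rot']); return [o['joint_torque'][5],o['moment'][2],*R.inv().apply(o['ft_force'])],o
import sys
a=[]
for i in range(int(sys.argv[1])):
    if i: vision.camera("top")
    v,o=r(); a.append(v)
print("tq6 mz fxyz",np.round(np.mean(a,0),3),"pos",o['position'].round(4),"yaw",np.degrees(2*np.arctan2(o['tool_rot'][0],o['tool_rot'][1])).round(1),"q6",o['q'][5].round(2))
E
python3 t.py 1; python3 t.py 4
```

```text
time: 17.38
position: [0.4454, -0.049, 0.0628]
tool_rot: [0.659, 0.752, -0.0, -0.001]
ft_force: [-1.5, 0.9, 9.0]
grip_width: 0.01
grip_force: 12.0
tq6 mz fxyz [-0.336  0.11   1.092 -1.393 -8.998] pos [ 0.4454 -0.049   0.0628] yaw 82.5 q6 -0.49
tq6 mz fxyz [ 0.023  0.033  0.653 -2.005 -7.678] pos [ 0.4454 -0.049   0.0627] yaw 82.4 q6 -0.49
```

```bash
python3 -m handwheel '[[0,0,0.0005,0.01],[0,0,0.0008,0.02],[0,0,0.0008,0.02]]'|sed -n 4p; python3 t.py 6;  python3 -m handwheel '[[0,0,0.0005,0.01],[0,0,0.0008,0.02],[0,0,0.0008,0.02]]'|sed -n 4p; python3 t.py 6
```

```text
ft_force: [-3.4, 0.1, 8.6]
tq6 mz fxyz [ 0.128  0.035 -0.029 -2.943 -8.078] pos [ 0.4452 -0.049   0.0625] yaw 89.5 q6 -0.37
ft_force: [-4.7, -0.1, 8.7]
tq6 mz fxyz [ 0.141  0.063 -0.305 -3.213 -8.605] pos [ 0.4449 -0.049   0.0623] yaw 96.7 q6 -0.24
```

```bash
python3 -m handwheel '[[0,0,0.0003,0.006],[0,0,0.0005,0.012],[0,0,0.0005,0.012]]'|sed -n 4p; python3 t.py 6
```

```text
ft_force: [-4.0, 0.2, 9.5]
tq6 mz fxyz [ 0.143  0.101 -0.775 -3.905 -9.349] pos [ 0.4448 -0.049   0.0622] yaw 101.0 q6 -0.17
```

```bash
python3 -m handwheel '[[0,0,0,0],[0,0,0,0],[0,0,0,0],[0,0,0,0]]' 40 12|head -1; python3 -c "
from h import *;plan([.6293,-.1216,.0615],-1.562,span=75)"
```

```text
time: 19.37
shift [-1.189e-01  6.431e-01  2.000e-04] turn 0.4678 q6 at end 2.94 after span 4.25 dist 0.196
shift [-1.189e-01  6.431e-01  2.000e-04] turn -0.0322 q6 at end -0.20 after span 1.11 dist 0.196
```

```bash
python3 -m handwheel '[[0,0,-0.1,0],[0,0,-0.19,0],[-0.01,0.05,-0.19,-0.01],[-0.03,0.15,-0.19,-0.02],[-0.05,0.27,-0.19,-0.032],[-0.07,0.39,-0.19,-0.032],[-0.09,0.5,-0.19,-0.032],[-0.11,0.6,-0.19,-0.032],[-0.119,0.643,-0.19,-0.032],[-0.119,0.643,-0.17,-0.032],[-0.119,0.643,-0.1,-0.032],[-0.119,0.643,-0.04,-0.032],[-0.119,0.643,-0.005,-0.032],[-0.119,0.643,0,-0.032],[-0.119,0.643,0,-0.032],[-0.119,0.643,0,-0.032]]'|head -1; python3 -c "
from h import *;plan([.6293,-.1216,.0615],-1.562,span=75)";  python3 -m handwheel '[[0,0,0,0],[0,0,0,0],[0,0,0,0],[0,0,0,0],[0,0,0,0]]' 0 12|tail -2; python3 t.py 3
```

```text
time: 20.7
shift [-0.0008  0.0016  0.0011] turn 0.4999 q6 at end 2.94 after span 4.25 dist 0.001
shift [-0.0008  0.0016  0.0011] turn -0.0001 q6 at end -0.20 after span 1.11 dist 0.001
grip_width: 0.0102
grip_force: 12.4
tq6 mz fxyz [ 0.007  0.024  0.167 -0.542 -2.954] pos [ 0.6289 -0.1216  0.0619] yaw 89.5 q6 -0.37
```

```bash
python3 -m handwheel '[[0,0,0.0004,0.012],[0,0,0.001,0.027],[0,0,0.0016,0.042],[0,0,0.0022,0.057],[0,0,0.0028,0.072],[0,0,0.0034,0.084],[0,0,0.0034,0.084]]'|sed -n 4p; python3 t.py 5;  python3 -m handwheel '[[0,0,0.0005,0.01],[0,0,0.0008,0.02],[0,0,0.0008,0.02]]'|sed -n 4p; python3 t.py 5
```

```text
ft_force: [-1.5, -0.6, 6.8]
tq6 mz fxyz [ 0.153  0.07  -1.111 -1.708 -6.207] pos [ 0.6285 -0.1215  0.0613] yaw 119.8 q6 0.15
ft_force: [-2.7, 0.4, 6.7]
tq6 mz fxyz [ 0.153  0.051 -1.97  -2.277 -6.698] pos [ 0.6284 -0.1215  0.0611] yaw 127.0 q6 0.28
```

```bash
python3 -m handwheel '[[0,0,0.0004,0.01],[0,0,0.0006,0.014],[0,0,0.0006,0.014]]'|sed -n 4p; python3 t.py 5;  python3 -m handwheel '[[0,0,0.0002,0.006],[0,0,0.0005,0.012],[0,0,0.0005,0.012]]'|sed -n 4p; python3 t.py 5
```

```text
ft_force: [-2.9, -0.2, 7.5]
tq6 mz fxyz [ 0.134  0.086 -2.141 -2.122 -6.726] pos [ 0.6283 -0.1214  0.061 ] yaw 132.0 q6 0.37
ft_force: [-1.8, 0.3, 6.9]
tq6 mz fxyz [ 0.152  0.107 -1.556 -1.951 -7.255] pos [ 0.6283 -0.1214  0.0608] yaw 136.3 q6 0.44
```

```bash
python3 -m handwheel '[[0,0,0,0],[0,0,0,0],[0,0,0,0],[0,0,0,0]]' 40 12|head -1; python3 -c "
from h import *;plan([.4999,-.1762,.0615],.3991,span=75)"
```

```text
time: 23.68
shift [-0.4371 -0.1644 -0.0065] turn 0.0577 q6 at end 0.83 after span 2.14 dist 0.140
shift [-0.4371 -0.1644 -0.0065] turn -0.4423 q6 at end -2.31 after span -1.00 dist 0.140
```

```bash
python3 -m handwheel '[[0,0,-0.09,0],[0,0,-0.16,0.01],[-0.08,-0.03,-0.16,0.02],[-0.18,-0.065,-0.16,0.035],[-0.28,-0.105,-0.16,0.05],[-0.38,-0.14,-0.16,0.058],[-0.437,-0.164,-0.15,0.058],[-0.437,-0.164,-0.12,0.058],[-0.437,-0.164,-0.06,0.058],[-0.437,-0.164,-0.006,0.058],[-0.437,-0.164,-0.006,0.058],[-0.437,-0.164,-0.006,0.058],[-0.437,-0.164,-0.006,0.058]]'|head -1; python3 -c "
from h import *;plan([.4999,-.1762,.0615],.3991,span=75)";  python3 -m handwheel '[[0,0,0,0],[0,0,0,0],[0,0,0,0],[0,0,0,0],[0,0,0,0]]' 0 12|tail -2; python3 t.py 3
```

```text
time: 24.77
shift [-0.0026 -0.0012  0.0004] turn -0.0002 q6 at end 0.83 after span 2.14 dist 0.001
shift [-0.0026 -0.0012  0.0004] turn 0.4998 q6 at end 3.97 after span 5.28 dist 0.001
grip_width: 0.0101
grip_force: 12.6
tq6 mz fxyz [-0.009 -0.013  0.486 -1.885 -4.622] pos [ 0.4999 -0.1759  0.0621] yaw 157.3 q6 0.62
```

```bash
python3 -m handwheel '[[0,-0.001,0.0004,0.012],[0,-0.001,0.001,0.027],[0,-0.001,0.0016,0.042],[0,-0.001,0.0022,0.057],[0,-0.001,0.0028,0.072],[0,-0.001,0.0034,0.084],[0,-0.001,0.0034,0.084]]'|sed -n 4p; python3 t.py 5;  python3 -m handwheel '[[0,0,0.0005,0.01],[0,0,0.0008,0.02],[0,0,0.0008,0.02]]'|sed -n 4p; python3 t.py 5
```

```text
ft_force: [-1.7, 1.5, 7.6]
tq6 mz fxyz [ 0.131  0.042 -1.224 -1.816 -7.445] pos [ 0.4999 -0.1758  0.0614] yaw 187.5 q6 1.15
ft_force: [-1.6, 2.3, 7.6]
tq6 mz fxyz [ 0.142  0.05  -1.648 -2.244 -8.067] pos [ 0.4998 -0.1758  0.0613] yaw 194.7 q6 1.28
```

```bash
python3 -m handwheel '[[0,0,0.0004,0.01],[0,0,0.0006,0.014],[0,0,0.0006,0.014]]'|sed -n 4p; python3 t.py 5
```

```text
ft_force: [-0.8, 3.1, 8.6]
tq6 mz fxyz [ 0.108  0.088 -1.926 -2.438 -8.499] pos [ 0.4999 -0.1758  0.0612] yaw 199.7 q6 1.36
```

```bash
python3 -m handwheel '[[0,0,0.0003,0.006],[0,0,0.0005,0.012],[0,0,0.0005,0.012]]'|sed -n 4p; python3 t.py 5; python3 -m handwheel '[[0,0,0,0],[0,0,0,0],[0,0,0,0],[0,0,0,0]]' 40 12|head -1; python3 -c "
from h import *;plan([.5741,.0078,.0615],.6036-.9927,span=75)"
```

```text
ft_force: [-0.3, 2.3, 9.5]
tq6 mz fxyz [ 0.12   0.06  -1.528 -2.054 -9.055] pos [ 0.5    -0.1758  0.0611] yaw 204.0 q6 1.44
time: 27.75
shift [-0.024  -0.661  -0.0057] turn -0.0048 q6 at end 1.97 after span 3.28 dist 0.198
shift [-0.024  -0.661  -0.0057] turn 0.4952 q6 at end 5.12 after span 6.42 dist 0.198
```

```bash
python3 -m handwheel '[[0,0,-0.1,0],[0,0,-0.19,-0.019],[0,-0.05,-0.19,-0.038],[-0.005,-0.15,-0.19,-0.057],[-0.01,-0.26,-0.19,-0.076],[-0.015,-0.38,-0.19,-0.095],[-0.02,-0.5,-0.19,-0.114],[-0.024,-0.6,-0.19,-0.133],[-0.024,-0.66,-0.19,-0.152],[-0.024,-0.66,-0.19,-0.171],[-0.024,-0.66,-0.19,-0.19],[-0.024,-0.66,-0.19,-0.209],[-0.024,-0.66,-0.19,-0.228],[-0.024,-0.66,-0.19,-0.247],[-0.024,-0.66,-0.19,-0.266],[-0.024,-0.66,-0.19,-0.285],[-0.024,-0.66,-0.19,-0.304]]'|head -1;python3 -m handwheel '[[0,0,0,-0.019],[0,0,0,-0.038],[0,0,0,-0.057],[0,0,0,-0.076],[0,0,0,-0.095],[0,0,0,-0.114],[0,0,0,-0.133],[0,0,0,-0.152],[0,0,0,-0.171],[0,0,0,-0.19],[0,0,0,-0.2008],[0,0,0.04,-0.2008],[0,0,0.04,-0.2008],[0,0,0.04,-0.2008]]'|head -1; python3 -c "
from h import *;plan([.5741,.0078,.0615],.6036-.9927,span=75)"
```

```text
time: 29.17
time: 30.33
shift [-0.0031  0.0014  0.1423] turn 0.4999 q6 at end 1.97 after span 3.28 dist 0.043
shift [-0.0031  0.0014  0.1423] turn -0.0001 q6 at end -1.17 after span 0.14 dist 0.043
```

```bash
python3 -m handwheel '[[-0.003,0.001,0.07,0],[-0.003,0.001,0.12,0],[-0.003,0.001,0.142,0],[-0.003,0.001,0.142,0],[-0.003,0.001,0.142,0]]'|head -1; python3 -c "
from h import *;plan([.5741,.0078,.0615],.6036-.9927,span=75)";  python3 -m handwheel '[[0,0,0,0],[0,0,0,0],[0,0,0,0],[0,0,0,0],[0,0,0,0]]' 0 12|tail -2; python3 t.py 3
```

```text
time: 30.75
shift [ 0.0028 -0.0005  0.0033] turn 0.5 q6 at end 1.97 after span 3.28 dist 0.001
shift [ 0.0028 -0.0005  0.0033] turn -0.0 q6 at end -1.17 after span 0.14 dist 0.001
grip_width: 0.0101
grip_force: 12.0
tq6 mz fxyz [-0.027 -0.031  0.078 -0.849 -2.354] pos [0.5751 0.0074 0.0629] yaw 22.3 q6 -1.36
```

```bash
python3 -m handwheel '[[0,0,0.001,0.012],[0,0,0.002,0.027],[0,0,0.0028,0.042],[0,0,0.0034,0.057],[0,0,0.004,0.072],[0,0,0.0046,0.084],[0,0,0.0046,0.084]]'|sed -n 4p; python3 t.py 5;  python3 -m handwheel '[[0,0,0.0005,0.01],[0,0,0.0008,0.02],[0,0,0.0008,0.02]]'|sed -n 4p; python3 t.py 5
```

```text
ft_force: [-1.6, -2.2, 7.5]
tq6 mz fxyz [ 0.124  0.037 -0.853 -2.847 -7.381] pos [0.5748 0.0069 0.0621] yaw 52.5 q6 -0.83
ft_force: [-2.2, -3.5, 7.7]
tq6 mz fxyz [ 0.136  0.051 -1.139 -3.32  -7.692] pos [0.5746 0.0068 0.0619] yaw 59.7 q6 -0.71
```

```bash
python3 -m handwheel '[[0,0,0.0004,0.01],[0,0,0.0006,0.014],[0,0,0.0006,0.014]]'|sed -n 4p; python3 t.py 5
```

```text
ft_force: [-3.3, -3.6, 8.1]
tq6 mz fxyz [ 0.118  0.075 -1.823 -3.99  -8.39 ] pos [0.5746 0.0067 0.0618] yaw 64.7 q6 -0.62
```

```bash
python3 -m handwheel '[[0,0,0.0003,0.007],[0,0,0.0005,0.014],[0,0,0.0005,0.014]]'|sed -n 4p; python3 t.py 5;  python3 -m handwheel '[[0,0,0.0002,0.006],[0,0,0.0005,0.012],[0,0,0.0005,0.012]]'|sed -n 4p; python3 t.py 5
```

```text
ft_force: [-3.7, -3.1, 7.5]
tq6 mz fxyz [ 0.129  0.082 -2.015 -3.952 -8.311] pos [0.5745 0.0066 0.0617] yaw 69.7 q6 -0.53
ft_force: [-3.4, -3.0, 9.4]
tq6 mz fxyz [ 0.132  0.072 -2.101 -3.945 -9.605] pos [0.5744 0.0067 0.0616] yaw 74.1 q6 -0.46
```

```bash
python3 -m handwheel '[[0,0,0.0003,0.007],[0,0,0.0005,0.014],[0,0,0.0005,0.014]]'|sed -n 4p; python3 t.py 5;  python3 -m handwheel '[[0,0,0.0002,0.006],[0,0,0.0005,0.012],[0,0,0.0005,0.012]]'|sed -n 4p; python3 t.py 5
```

```text
ft_force: [-3.6, -2.5, 9.9]
tq6 mz fxyz [  0.187   0.15   -2.474  -3.882 -10.02 ] pos [0.5743 0.0066 0.0615] yaw 79.1 q6 -0.37
ft_force: [-3.6, -4.1, 10.3]
tq6 mz fxyz [  0.211   0.169  -2.947  -4.198 -10.278] pos [0.5742 0.0066 0.0614] yaw 83.4 q6 -0.29
```

```bash
python3 -m handwheel '[[0,0,0,0]]'|tail -2; python3 -m handwheel '[[0,0,0,0],[0,0,0,0],[0,0,0,0],[0,0,0,0]]' 40 12|head -1; python3 -c "
from h import *;plan([.4999,-.1761,.0605],-.4177,span=25)"
```

```text
grip_width: 0.0105
grip_force: 12.2
time: 35.17
shift [-0.5806 -0.318  -0.0024] turn 0.3345 q6 at end 1.65 after span 2.09 dist 0.199
shift [-0.5806 -0.318  -0.0024] turn -0.1655 q6 at end -1.49 after span -1.06 dist 0.199
```

```bash
python3 -m handwheel '[[0,0,-0.1,0],[0,0,-0.19,-0.015],[-0.04,-0.02,-0.19,-0.034],[-0.13,-0.07,-0.19,-0.053],[-0.23,-0.125,-0.19,-0.072],[-0.33,-0.18,-0.19,-0.091],[-0.43,-0.235,-0.19,-0.11],[-0.53,-0.29,-0.19,-0.129],[-0.58,-0.318,-0.19,-0.148],[-0.58,-0.318,-0.18,-0.1655],[-0.58,-0.318,-0.1,-0.1655],[-0.58,-0.318,-0.04,-0.1655],[-0.58,-0.318,-0.002,-0.1655],[-0.58,-0.318,-0.002,-0.1655],[-0.58,-0.318,-0.002,-0.1655],[-0.58,-0.318,-0.002,-0.1655]]'|head -1; python3 -c "
from h import *;plan([.4999,-.1761,.0605],-.4177,span=25)";  python3 -m handwheel '[[0,0,0,0],[0,0,0,0],[0,0,0,0],[0,0,0,0],[0,0,0,0]]' 0 14|tail -2; python3 t.py 3
```

```text
time: 36.5
shift [ 0.0013 -0.0003  0.0016] turn -0.4999 q6 at end -4.63 after span -4.20 dist 0.001
shift [ 0.0013 -0.0003  0.0016] turn 0.0001 q6 at end -1.49 after span -1.06 dist 0.001
grip_width: 0.0103
grip_force: 14.0
tq6 mz fxyz [ 1.500e-02 -2.000e-03 -4.420e-01  1.381e+00 -2.528e+00] pos [ 0.5002 -0.1758  0.061 ] yaw 23.9 q6 -1.7
```

```bash
python3 -m handwheel '[[0,0.001,0.0003,0.007],[0,0.001,0.0005,0.014],[0,0.001,0.0005,0.014]]'|sed -n 4p; python3 t.py 5;  python3 -m handwheel '[[0,0,0.0002,0.006],[0,0,0.0005,0.012],[0,0,0.0005,0.012]]'|sed -n 4p; python3 t.py 5
```

```text
ft_force: [0.4, 1.4, 4.2]
tq6 mz fxyz [ 0.176  0.088  0.165  1.323 -5.249] pos [ 0.5002 -0.1758  0.0609] yaw 28.9 q6 -1.62
ft_force: [0.2, 0.8, 6.2]
tq6 mz fxyz [ 0.155  0.124  0.584  0.876 -6.227] pos [ 0.5002 -0.1759  0.0608] yaw 33.2 q6 -1.54
```

```bash
python3 -m handwheel '[[0,0,0.0003,0.006],[0,0,0.0004,0.01],[0,0,0.0004,0.01]]'|sed -n 4p; python3 t.py 5
```

```text
ft_force: [0.0, 1.1, 6.0]
tq6 mz fxyz [ 0.156  0.127  0.844  1.204 -6.346] pos [ 0.5002 -0.1759  0.0608] yaw 36.8 q6 -1.48
```

```bash
python3 -m handwheel '[[0,0,0.0003,0.006],[0,0,0.0004,0.01],[0,0,0.0004,0.01]]'|sed -n 4p; python3 t.py 5
```

```text
ft_force: [-0.5, 0.9, 6.5]
tq6 mz fxyz [ 0.18   0.123  1.018  0.456 -6.479] pos [ 0.5002 -0.1759  0.0607] yaw 40.4 q6 -1.41
```

```bash
python3 -m handwheel '[[0,0,0.0003,0.006],[0,0,0.0004,0.012],[0,0,0.0004,0.012]]'|sed -n 4,5p; python3 t.py 6
```

```text
ft_force: [-0.9, 1.1, 6.9]
grip_width: 0.0107
tq6 mz fxyz [ 0.217  0.174  1.512  0.538 -7.146] pos [ 0.5002 -0.176   0.0607] yaw 44.7 q6 -1.34
```

```bash
python3 -m handwheel '[[0,0,0,0],[0,0,0,0],[0,0,0,0],[0,0,0,0]]' 40 12|head -1; python3 -c "
from h import *;plan([.4456,-.048,.0605],1.3774,span=25)"
```

```text
time: 39.65
shift [ 0.4276  0.1752 -0.0028] turn 0.1563 q6 at end 0.09 after span 0.52 dist 0.139
shift [ 0.4276  0.1752 -0.0028] turn -0.3437 q6 at end -3.06 after span -2.62 dist 0.139
```

```bash
python3 -m handwheel '[[0,0,-0.1,0],[0,0,-0.16,0.01],[0.06,0.025,-0.16,0.029],[0.14,0.06,-0.16,0.048],[0.23,0.095,-0.16,0.067],[0.32,0.13,-0.16,0.086],[0.4,0.165,-0.16,0.105],[0.428,0.175,-0.16,0.124],[0.428,0.175,-0.16,0.143],[0.428,0.175,-0.13,0.156],[0.428,0.175,-0.06,0.156],[0.428,0.175,-0.003,0.156],[0.428,0.175,-0.003,0.156],[0.428,0.175,-0.003,0.156],[0.428,0.175,-0.003,0.156]]'|head -1; python3 -c "
from h import *;plan([.4456,-.048,.0605],1.3774,span=25)";  python3 -m handwheel '[[0,0,0,0],[0,0,0,0],[0,0,0,0],[0,0,0,0],[0,0,0,0]]' 0 14|tail -2; python3 t.py 3
```

```text
time: 40.9
shift [ 0.0002 -0.0011  0.0019] turn 0.0003 q6 at end 0.09 after span 0.52 dist 0.001
shift [ 0.0002 -0.0011  0.0019] turn -0.4997 q6 at end -3.06 after span -2.62 dist 0.001
grip_width: 0.0102
grip_force: 14.0
tq6 mz fxyz [ 0.036  0.015 -0.733 -1.785 -4.119] pos [ 0.445  -0.0478  0.0611] yaw 100.9 q6 -0.17
```

```bash
python3 -m handwheel '[[0,-0.001,0.0003,0.007],[0,-0.001,0.0005,0.014],[0,-0.001,0.0005,0.014]]'|sed -n 4,5p; python3 t.py 5;  python3 -m handwheel '[[0,0,0.0002,0.006],[0,0,0.0005,0.012],[0,0,0.0005,0.012]]'|sed -n 4,5p; python3 t.py 5
```

```text
ft_force: [-2.4, 0.4, 6.8]
grip_width: 0.0104
tq6 mz fxyz [ 0.168  0.12  -0.624 -2.441 -6.157] pos [ 0.4449 -0.0478  0.0611] yaw 106.0 q6 -0.08
ft_force: [-3.1, 0.4, 7.9]
grip_width: 0.0103
tq6 mz fxyz [ 0.202  0.129 -0.598 -2.545 -7.949] pos [ 0.4449 -0.0478  0.0611] yaw 110.3 q6 -0.0
```

```bash
python3 -m handwheel '[[0,0,0.0003,0.006],[0,0,0.0004,0.01],[0,0,0.0004,0.01]]'|sed -n 4,5p; python3 t.py 6
```

```text
ft_force: [-2.8, 0.2, 7.7]
grip_width: 0.0106
tq6 mz fxyz [ 0.227  0.174 -1.034 -2.533 -8.407] pos [ 0.4448 -0.0478  0.061 ] yaw 113.8 q6 0.06
```

```bash
python3 -m handwheel '[[0,0,0,0],[0,0,0,0],[0,0,0,0],[0,0,0,0]]' 40 12|head -1; python3 -c "
from h import *;plan([.6287,-.1215,.0605],-2.379,span=25)"
```

```text
time: 43.15
shift [ 2.350e-02  6.561e-01 -1.000e-04] turn -0.4378 q6 at end -2.52 after span -2.09 dist 0.197
shift [ 2.350e-02  6.561e-01 -1.000e-04] turn 0.0622 q6 at end 0.62 after span 1.05 dist 0.197
```

```bash
python3 -m handwheel '[[0,0,-0.1,0],[0,0,-0.19,0.01],[0,0.05,-0.19,0.025],[0.005,0.15,-0.19,0.04],[0.01,0.27,-0.19,0.055],[0.015,0.39,-0.19,0.062],[0.02,0.51,-0.19,0.062],[0.0235,0.62,-0.19,0.062],[0.0235,0.656,-0.19,0.062],[0.0235,0.656,-0.17,0.062],[0.0235,0.656,-0.1,0.062],[0.0235,0.656,-0.04,0.062],[0.0235,0.656,-0.001,0.062],[0.0235,0.656,0,0.062],[0.0235,0.656,0,0.062],[0.0235,0.656,0,0.062]]'|head -1; python3 -c "
from h import *;plan([.6287,-.1215,.0605],-2.379,span=25)";  python3 -m handwheel '[[0,0,0,0],[0,0,0,0],[0,0,0,0],[0,0,0,0],[0,0,0,0]]' 0 14|tail -2; python3 t.py 3
```

```text
time: 44.48
shift [0.0003 0.0014 0.0015] turn -0.4998 q6 at end -2.52 after span -2.09 dist 0.001
shift [0.0003 0.0014 0.0015] turn 0.0002 q6 at end 0.62 after span 1.05 dist 0.001
grip_width: 0.0105
grip_force: 14.0
tq6 mz fxyz [ 3.600e-02  7.100e-02  2.000e-03 -9.790e-01 -2.244e+00] pos [ 0.6284 -0.1213  0.0609] yaw 136.2 q6 0.44
```

```bash
python3 -m handwheel '[[0,0,0.0003,0.007],[0,0,0.0005,0.014],[0,0,0.0005,0.014]]'|sed -n 4,5p; python3 t.py 5
```

```text
ft_force: [-0.9, -0.0, 4.8]
grip_width: 0.0107
tq6 mz fxyz [ 0.164  0.106 -0.441 -1.061 -5.306] pos [ 0.6284 -0.1212  0.0609] yaw 141.2 q6 0.53
```

```bash
python3 -m handwheel '[[0,0,0.0002,0.006],[0,0,0.0005,0.012],[0,0,0.0005,0.012]]'|sed -n 4,5p; python3 t.py 5
```

```text
ft_force: [-1.9, 1.1, 6.2]
grip_width: 0.0107
tq6 mz fxyz [ 0.21   0.168 -1.064 -1.769 -6.261] pos [ 0.6283 -0.1213  0.0608] yaw 145.5 q6 0.6
```

```bash
python3 -m handwheel '[[0,0,0,0],[0,0,0,0],[0,0,0,0],[0,0,0,0]]' 40 12|head -1; python3 -c "
from h import *;plan([.5744,.0068,.0605],-1.457,span=25)"
```

```text
time: 46.23
shift [ 0.0937 -0.4537 -0.0026] turn 0.3274 q6 at end 3.04 after span 3.48 dist 0.139
shift [ 0.0937 -0.4537 -0.0026] turn -0.1726 q6 at end -0.10 after span 0.33 dist 0.139
```

```bash
python3 -m handwheel '[[0,0,-0.1,0],[0,0,-0.16,-0.015],[0.01,-0.05,-0.16,-0.034],[0.03,-0.14,-0.16,-0.053],[0.05,-0.24,-0.16,-0.072],[0.07,-0.34,-0.16,-0.091],[0.09,-0.43,-0.16,-0.11],[0.094,-0.454,-0.16,-0.129],[0.094,-0.454,-0.16,-0.148],[0.094,-0.454,-0.15,-0.167],[0.094,-0.454,-0.1,-0.1726],[0.094,-0.454,-0.04,-0.1726],[0.094,-0.454,-0.002,-0.1726],[0.094,-0.454,-0.002,-0.1726],[0.094,-0.454,-0.002,-0.1726],[0.094,-0.454,-0.002,-0.1726]]'|head -1; python3 -c "
from h import *;plan([.5744,.0068,.0605],-1.457,span=25)";  python3 -m handwheel '[[0,0,0,0],[0,0,0,0],[0,0,0,0],[0,0,0,0],[0,0,0,0]]' 0 14|tail -2; python3 t.py 3
```

```text
time: 47.57
shift [ 0.     -0.002   0.0016] turn -0.5 q6 at end -3.24 after span -2.81 dist 0.001
shift [ 0.     -0.002   0.0016] turn 0.0 q6 at end -0.10 after span 0.33 dist 0.001
grip_width: 0.0105
grip_force: 14.0
tq6 mz fxyz [ 0.122  0.134 -0.062 -1.061 -3.089] pos [0.5741 0.0069 0.0611] yaw 83.4 q6 -0.3
```

```bash
python3 -m handwheel '[[0,0,0.0002,0.004],[0,0,0.0002,0.008],[0,0,0.0002,0.008]]'|sed -n 4,5p; python3 t.py 5
```

```text
ft_force: [-2.7, -1.1, 5.1]
grip_width: 0.0107
tq6 mz fxyz [ 0.225  0.179 -1.21  -2.92  -4.976] pos [0.5741 0.0069 0.061 ] yaw 86.3 q6 -0.25
```

```bash
python3 -m handwheel '[[0,0,0,0],[0,0,0,0],[0,0,0,0],[0,0,0,0]]' 40 12|head -1; python3 -c "
from h import *;plan([.5002,-.176,.0605],-.782,span=25)"
```

```text
time: 48.87
shift [-5.929e-01 -2.877e-01 -3.000e-04] turn 0.3846 q6 at end 2.01 after span 2.45 dist 0.198
shift [-5.929e-01 -2.877e-01 -3.000e-04] turn -0.1154 q6 at end -1.13 after span -0.69 dist 0.198
```

```bash
python3 -m handwheel '[[0,0,-0.1,0],[0,0,-0.19,-0.01],[-0.05,-0.025,-0.19,-0.025],[-0.14,-0.07,-0.19,-0.04],[-0.25,-0.12,-0.19,-0.055],[-0.36,-0.175,-0.19,-0.07],[-0.46,-0.225,-0.19,-0.085],[-0.56,-0.27,-0.19,-0.1],[-0.593,-0.288,-0.19,-0.1154],[-0.593,-0.288,-0.17,-0.1154],[-0.593,-0.288,-0.1,-0.1154],[-0.593,-0.288,-0.04,-0.1154],[-0.593,-0.288,0,-0.1154],[-0.593,-0.288,0,-0.1154],[-0.593,-0.288,0,-0.1154],[-0.593,-0.288,0,-0.1154]]'|head -1; python3 -c "
from h import *;plan([.5002,-.176,.0605],-.782,span=25)";  python3 -m handwheel '[[0,0,0,0],[0,0,0,0],[0,0,0,0],[0,0,0,0],[0,0,0,0]]' 0 14|tail -2; python3 t.py 3
```

```text
time: 50.2
shift [-0.0009 -0.0015  0.0012] turn 0.5 q6 at end 2.01 after span 2.45 dist 0.001
shift [-0.0009 -0.0015  0.0012] turn -0.0 q6 at end -1.13 after span -0.69 dist 0.001
grip_width: 0.0109
grip_force: 14.0
tq6 mz fxyz [ 0.108  0.104  0.283  1.781 -1.779] pos [ 0.5002 -0.176   0.0611] yaw 44.8 q6 -1.34
```

```bash
python3 -m handwheel '[[0,0,0.0002,0.004],[0,0,0.0002,0.008],[0,0,0.0002,0.008]]'|sed -n 4,5p; python3 t.py 5
```

```text
ft_force: [0.9, 3.0, 4.1]
grip_width: 0.011
tq6 mz fxyz [ 0.236  0.188  1.13   2.705 -4.645] pos [ 0.5002 -0.176   0.061 ] yaw 47.6 q6 -1.29
```

```bash
python3 -m handwheel '[[0,0,0,0],[0,0,0,0],[0,0,0,0],[0,0,0,0],[0,0,-0.1,0],[0,0,-0.2,0],[0,0,-0.3,0],[0,0,-0.4,0],[0,0,-0.5,0],[0,0,-0.5,0],[0,0,-0.5,0],[0,0,-0.5,0]]' 40 12; python3 - <<'E'
from h import *
cs=cams();cv2.imwrite("pics/end.png",cv2.resize(cs[1][3][180:345,205:405],(800,600))[:,:,::-1])
E
```

```text
time: 52.17
position: [0.499, -0.1758, 0.21]
tool_rot: [0.404, 0.915, 0.0, -0.001]
ft_force: [-0.5, 0.3, -0.3]
grip_width: 0.0348
grip_force: 0.0
```

View pics/end.png

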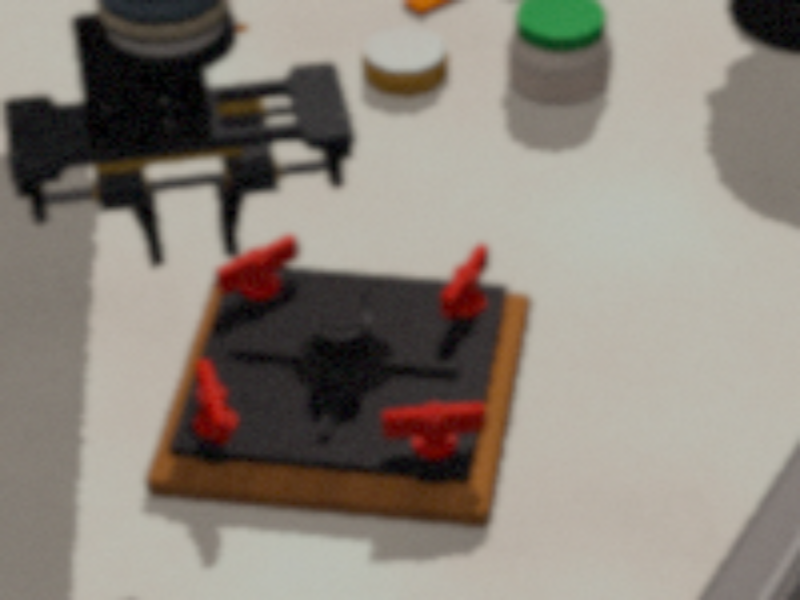

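The foot lies flat on the board, about pixels (170–505, 270–480) of the crop. All four nuts are turned, the gripper is clear above, and the jar and tin look untouched.

```bash
python3 -c "
from rig import job;print(job.hand_in())"
```

```text
the job is handed in; nothing more can be done
None
```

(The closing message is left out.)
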